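# Uncover the marble ball and turn its dish to the pot

### The job

Take the loose wooden cap off the ball dish by its knob and set it down gently into the round cap holder. Then pick the dish up off its stand by its upright handle, raise it at least 5 cm straight above the stand, and turn it a quarter turn over the stand so that its pouring lip points at the white pot, keeping it level and the marble ball centred all the while. Finish while still holding the dish there, level and still; do not tip the ball out, and leave the pot, ink bottle, book and glasses case alone.

Things in the scene. Friction and masses are not known exactly. Their poses are not given: they have to be found in the camera images.
- cap_knob (a point): On the axis of the loose dark wooden cap, half-way up its knob. The cap is hollow, 80 mm across, 30 mm high, open below, standing over the ball on the dish; on top is an upright round knob 20 mm across, 32 mm tall. This point is 46 mm above the cap's foot, 16 mm above the cap's flat top, 16 mm below the knob's top. z up. About 70 g.
- holder: Cap holder: fixed round wooden saucer, 104 mm across, 16 mm high, with a flat recess 90 mm across, its floor 6 mm above the desk. Origin: centre of its underside, on the desk, z up. About 180 mm from the stand, left or right, opposite the pot. With the cap home in it, the cap's knob point is 52 mm above this origin.
- dish_center (a point): On the axis of the loose round wooden dish (120 mm across, 17 mm high, about 140 g), on its floor, 6 mm above its underside. x points from handle to pouring lip (open tongue 36 mm wide, ending 82 mm from the axis), z up. Within 32 mm of the axis a 12 degree cone leads the ball to a flat eye; round it a flat land, 11.5 mm up, carries the cap. The handle starts roughly towards the robot.
- dish_handle (a point): Centre of the dish's upright wooden tab handle, 60 mm above the dish's underside, 20 mm below the tab's top, 75 mm from the dish's axis, opposite the lip. The tab is 14 mm thick along the dish's x (radial) and 36 mm wide along its y. Axes as the dish. Fingers closed across the 14 mm at about 30 N hold it level best. The ball's top is 30 mm above the dish's underside.
- ball_center (a point): Centre of the loose marble ball, 24 mm across, about 20 g, resting in the eye of the dish, hidden under the cap at the start.
- stand: Fixed round dark wooden stand, 90 mm across and 20 mm high, on which the dish rests. Origin: centre of its underside, on the desk, z up.
- pot: Fixed white ceramic pot, open, 72 mm across and 62 mm high, about 180 mm from the stand, on the left or the right, roughly a quarter turn from where the lip first points. Origin: centre of its underside, on the desk.
- ink: Bystander: amber ink bottle, 48 mm across, 65 mm high. Origin: centre of underside.
- book: Bystander: closed blue book lying flat, 200 x 130 x 26 mm. Origin: centre of underside.
- case: Bystander: dark glasses case, 65 x 160 x 42 mm. Origin: centre of underside.
Things that resemble listed ones, but are neither listed nor needed, are in the scene too. There is more than one size of the pot; the job needs the middle-sized.

How it is judged:
On the way, in this order (a step that is already met when the one before it is completed fails the run):
1. the cap stands home in the holder, let go (horizontal distance between cap_knob and holder below 0.009 m and z of cap_knob in the frame of holder below 0.056 m and angle between cap_knob's own z axis and vertical below 0.08 rad and contact force between cap and the fingers below 0.1 N), for 0.3 s.
2. the dish is lifted well clear of its stand with the ball in it (z of dish_center in the frame of stand above 0.066 m and horizontal distance between ball_center and dish_center below 0.025 m and contact force between dish and the fingers above 0.5 N), for 0.2 s.
At the end, for the whole second after the job is handed in: Dish still held, at rest, carried by nothing else: raised 40 mm or more, within 50 mm sideways of the stand, level within 0.1 rad, ball within 13 mm of its centre, the lip's line passing within 30 mm of the pot's centre; the cap upright and released on the holder's floor (all of step 1 and z of dish_center in the frame of stand above 0.066 m and horizontal distance between dish_center and stand below 0.05 m and angle between dish_center's own z axis and vertical below 0.1 rad and horizontal distance between ball_center and dish_center below 0.013 m and z of ball_center in the frame of dish_center below 0.02 m and x of pot in the frame of dish_center above 0.05 m and y of pot in the frame of dish_center between -0.03 and 0.03 m and contact force between dish and the fingers above 0.5 N and contact force between dish and stand below 0.1 N and contact force between dish and pot below 0.1 N and contact force between dish and holder below 0.1 N and contact force between dish and cap below 0.1 N and linear speed of dish below 0.03 m/s); the arm keeps its last pose, push and grip.
It fails at once if the ball leaves the middle of the dish (more than 28 mm off its axis) (horizontal distance between ball_center and dish_center above 0.028 m).
It fails at once if the dish is tipped more than 0.25 rad (angle between dish_center's own z axis and vertical above 0.25 rad).
It fails at once if the cap is dropped or slammed into the holder (horizontal distance between cap_knob and holder below 0.03 m and z of cap_knob in the frame of holder below 0.09 m and linear speed of cap above 0.6 m/s).
It fails at once if a bystander is moved more than 20 mm (distance of any of ink, book, case from where it was at the start of the episode above 0.02 m).
It fails at once if the pot is knocked (over 3 N) (contact force between pot and anything else above 3 N).
It also fails if it takes over 64 s, if anything falls off the work surface, if the arm or the gripper's body presses on something with over 40 N, if the wrist force passes 120 N, or if a joint passes its speed limit or range.

### The arm

A 6-joint arm with a two-finger parallel gripper is mounted at the origin on the work surface. World frame = base frame: x ahead of the robot, y to its left, z up, the work surface at z = 0. Lengths are in m, angles in rad, forces in N, time in s.
With the tool pointing down it reaches from about 0.25 to 0.775 m from the base axis. Payload 4 kg.
Tool frame: the origin (TCP) lies midway between the tips of the shut fingers; the grasp point (between the pads) lies 19 mm behind it; z points along the fingers, y is the line along which they close (so a half turn about z gives the same grasp; the last joint's range is limited). The gripper opens to 94 mm and grips with 3 to 60 N. Pads are 16 mm wide; open, the fingers measure 119 mm over their backs; the gripper's body (75 mm by 177 mm) begins 78 mm behind the grasp point.
Start: joints at [1.141, 0.087, 1.371, -0, 1.684, -0.103], TCP at [0.177, 0.521, 0.206] pointing down, gripper open.
Joint ranges: [-3.1, 3.1], [-0.76, 2.03], [0.27, 2.55], [-1.08, 4.22], [0.17, 2.65], [-2.57, 2.57]. Speed limits (rad/s): [2.79, 2.79, 3.14, 3.14, 3.14, 3.14].

### API

Orientations are given as a unit quaternion [x, y, z, w].
In Python, from bench import ctrl gives the robot as it stands.
- The arm moves only by the shell command python3 -m pendant 'ROWS'. ROWS is JSON, one flat list of numbers, 5 for each row, row after row: the closure in counts, from 0 (fully open) to 255 (shut), then the shift along the tool's x, y, z in m, then the turn about the tool's z in rad. In form: [jaw, dx, dy, dz, yaw, jaw, dx, dy, dz, yaw, ...]. A call has 1 to 10 rows; each row is the pose to reach, as a shift and turn from the pose commanded when the call began, along the tool's axes at that moment; what a row does not reach only later rows make up. A row lasts 1/12 s, in which the tool goes at most 41.7 mm and 7.16 degrees, less where a joint would pass 70% of its speed; a pose out of reach is approached as far as the arm can. A call with a gripper value outside its range is refused whole. The fingers move at their own pace and stop on an object; the grip force is fixed at half the most. Time passes only in rows, so rows that repeat a pose let the fingers close. It gives the time, the measured TCP pose, the force, the opening and the grip force at its end, in the units of the state.
- ctrl.get_obs(): the state, without advancing time (a new reading comes with each control period).
- ctrl.get_image(name): name is "scene" or "top" or "wrist"; returns a dict with "color" (420x560x3 uint8, blue, green, red), "fovy" (degrees; the focal length in pixels is half the picture's height over the tangent of half this angle, whatever the lens; pixels are square), "cx", "cy" (the principal point, pixels), "R" (3x3) and "t" (3): a world point X has camera coordinates R X + t. Camera axes: x right, y down, z forward; pixel columns grow to the right and rows downward; lengths in m; the calibration is good to about 2 mm. A picture is of the moment at which its call begins. There is no depth.
- ctrl.close_job(): hands the job in; it is judged then, once.
The state is a dict: "clock": time; "q": joint angles; "dq": joint speeds; "joint_torque": joint torques, N m; "ee_pos": TCP position; "eef_rot": TCP orientation; "contact_force": force on the tool from outside, world axes, zero at the start; "ft_torque": the same for the moment, N m; "width": finger opening in m; "gripper_force": force on a finger pad.
Only numpy, scipy, OpenCV 4.12 (cv2) and the standard library are available. Lean on these libraries where they do the work, as an engineer would, in place of code of your own. Each camera call takes 0.05 s, during which the arm holds its last target. There are 200 camera calls.

## Working session

There is one attempt and no reset: what is moved stays moved. The work goes in short steps, Python scripts to look and compute and a shell command to move; the robot and the scene stay as the last step left them, time stands still between calls to the robot, and variables do not carry over. Pictures are saved under pics/ and viewed, at most 10 in all, crops included, and the job is handed in when it is done.

```bash
mkdir -p pics
cat > h.py <<'E'
import numpy as np, cv2
from bench import ctrl
def K(im):
    f=im["color"].shape[0]/2/np.tan(np.radians(im["fovy"])/2)
    return f,im["cx"],im["cy"],np.array(im["R"]),np.array(im["t"])
def ray(im,uv,z):
    f,cx,cy,R,t=K(im)
    d=R.T@np.array([(uv[0]-cx)/f,(uv[1]-cy)/f,1]); c=-R.T@t
    return c+d*(z-c[2])/d[2]
def proj(im,X):
    f,cx,cy,R,t=K(im); p=R@np.array(X)+t
    return np.array([f*p[0]/p[2]+cx,f*p[1]/p[2]+cy])
E
python3 - <<'E'
from h import *
a=ctrl.get_image("top"); b=ctrl.get_image("scene")
cv2.imwrite("pics/top.png",a["color"]);cv2.imwrite("pics/scene.png",b["color"])
for i in (a,b): print(i["fovy"],i["cx"],i["cy"],-np.array(i["R"]).T@i["t"])
o=ctrl.get_obs();print(o)
E
```

```text
53.14305844330702 280.7143407762029 212.88561113375442 [ 0.46004721 -0.01003553  1.4396459 ]
51.93457066453441 286.2045678184101 206.77025755091975 [1.53427734 0.53688215 0.93768456]
{'clock': 0.1, 'q': array([ 1.14090213e+00,  8.78889425e-02,  1.37212540e+00,  1.36923965e-05,
        1.68359749e+00, -1.03104450e-01]), 'dq': array([-0.0001859 , -0.00119754, -0.00541244,  0.00014412, -0.00070631,
        0.00145809]), 'joint_torque': array([ 3.20443127e-03, -3.41252553e+01, -3.03301942e+01,  7.20605417e-02,
        3.04056890e-02, -1.10463941e-04]), 'ee_pos': array([0.17634325, 0.52043122, 0.20440564]), 'eef_rot': array([ 1.62667957e-01,  9.86680352e-01, -9.72159488e-04, -2.72445115e-04]), 'contact_force': array([ 0.30048168, -0.09904186, -0.61771282]), 'ft_torque': array([-0.00716664,  0.01421818,  0.00882341]), 'gripper_force': 0.0, 'width': 0.0942882196547322}
```

View pics/top.png

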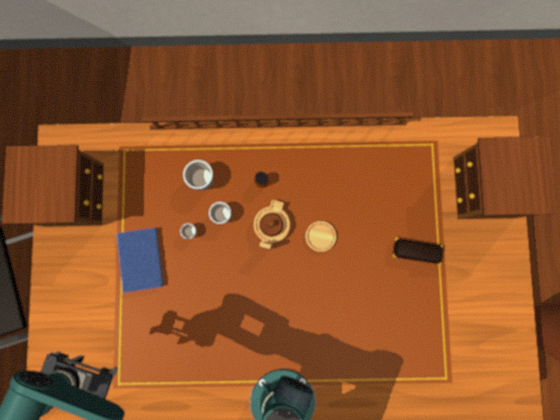

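View pics/scene.png

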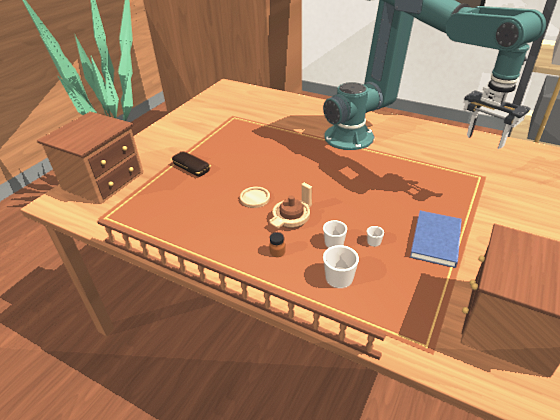

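Top view: there are three white pots, a big one at (198,174), a middle one at (220,212) and a small one at (188,231). The middle one fits because it is middle-sized and about 53 px ≈ 180 mm from the stand at (272,223). The pale disc at (320,237) is the holder, opposite the pot. The handle is at (265,243) and the lip at (278,205). I'll confirm these in a crop and measure.

Run:
```python
from h import *
a=ctrl.get_image("top"); b=ctrl.get_image("scene")
def comps(im,x0,y0,x1,y1,kind):
    c=im["color"]; hsv=cv2.cvtColor(c,cv2.COLOR_BGR2HSV); H,S,V=[hsv[...,i].astype(int) for i in range(3)]
    m={'white':(S<60)&(V>90),'pale':(S>=50)&(S<165)&(V>140)&(H>12)&(H<35)}[kind].astype(np.uint8)
    k=np.zeros_like(m);k[y0:y1,x0:x1]=1
    n,l,s,ce=cv2.connectedComponentsWithStats(m*k)
    for i in range(1,n):
        if s[i,4]>25: print(kind,s[i],ce[i].round(1))
    return m*k
comps(a,120,145,240,245,'white');m=comps(a,240,190,345,260,'pale')
comps(b,310,210,390,290,'white');comps(b,230,170,320,235,'pale')
cr=cv2.resize(a["color"][155:260,165:345],None,fx=4,fy=4,interpolation=cv2.INTER_CUBIC)
cr2=cv2.resize(b["color"][170:260,225:355],(780,540),interpolation=cv2.INTER_CUBIC)[:, :]
cv2.imwrite("pics/c1.png",cr);cv2.imwrite("pics/c2.png",cr2)
```

```text
white [183 160  30  29 693] [197.8 174.3]
white [209 202  22  22 387] [219.7 212.5]
white [180 224  17  14 182] [188.1 230.7]
pale [253 200  38  49 797] [271.1 223.7]
pale [305 220  32  32 788] [320.4 235.9]
white [ 323  220   36   68 1718] [338.3 255.3]
white [367 226  17  20 274] [374.6 235.1]
pale [269 182  43  46 562] [295.3 209.2]
pale [240 186  30  22 297] [253.3 197. ]
```

View pics/c1.png

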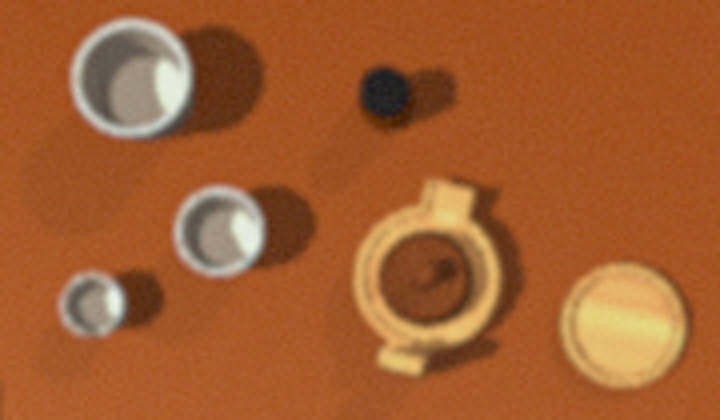

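View pics/c2.png

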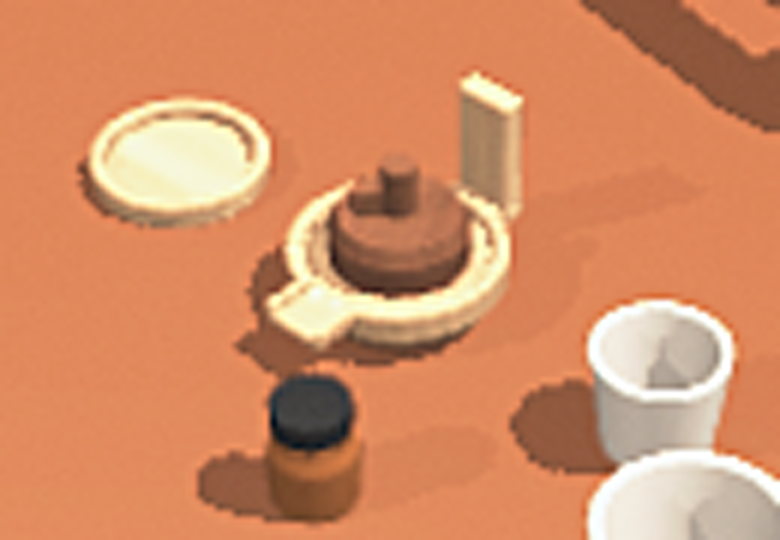

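Confirmed: the middle pot's rim is at (219.7,212.5) and 22 px ≈ 72 mm across. The cap is on the dish with its knob upright, the holder is the recessed saucer, the handle is at the near side, and the ink bottle is beyond the lip. Next, rays.

Run:
```python
from h import *
a=ctrl.get_image("top"); b=ctrl.get_image("scene")
c1=lambda x,y:((x+.5)/4-.5+165,(y+.5)/4-.5+155)
c2=lambda x,y:((x+.5)/6-.5+225,(y+.5)/6-.5+170)
P=lambda n,v:print(n,v.round(4))
pot=ray(a,(219.7,212.5),.062);P('pot',pot)
P('pot s',ray(b,c2(660,352),.062))
h=ray(a,(320.5,235.5),.016);P('holder',h);P('holder s',ray(b,c2(181,156),.016))
d=ray(a,c1(427.5,278),.037);P('dish',d);P('capbody',ray(a,c1(426,278),.0615))
P('dish s',ray(b,c2(399,247),.037)); P('knob s',ray(b,c2(398,160),.0935))
hd=ray(a,c1(402,360),.1);P('handle',hd);P('handle s',ray(b,c2(490,93),.1))
lip=ray(a,c1(452,182),.035);P('lip',lip)
v=lip-hd;print('dir',np.degrees(np.arctan2(v[1],v[0])),np.linalg.norm((lip-d)[:2]),np.linalg.norm((hd-d)[:2]))
print('pot-dish',pot-d,np.linalg.norm((pot-d)[:2]),np.linalg.norm((h-d)[:2]))
m=ray(a,c1(384,92),.065);P('ink',m)
```

```text
pot [0.6211 0.1952 0.062 ]
pot s [0.6231 0.1958 0.062 ]
holder [ 0.5414 -0.1396  0.016 ]
holder s [ 0.5426 -0.1378  0.016 ]
dish [0.5814 0.0253 0.037 ]
capbody [0.5793 0.026  0.0615]
dish s [0.5819 0.0262 0.037 ]
knob s [0.5778 0.0245 0.0935]
handle [0.5109 0.0451 0.1   ]
handle s [0.5103 0.0459 0.1   ]
lip [0.6626 0.0034 0.035 ]
dir -15.399032260907672 0.08404011933962234 0.07326881822735151
pot-dish [0.03969149 0.16990372 0.025     ] 0.17447833577396138 0.16973381939048748
ink [0.7349 0.0582 0.065 ]
```

```bash
cat >> h.py <<'E'
from scipy.spatial.transform import Rotation as Ro
def go(xyz,psi=None):
    """shift in current tool axes and yaw so that TCP is at xyz, tool y at world angle psi (deg)"""
    o=ctrl.get_obs(); R=Ro.from_quat(o["eef_rot"]).as_matrix()
    cur=np.degrees(np.arctan2(R[1,1],R[0,1])); d=R.T@(np.array(xyz)-o["ee_pos"])
    yaw=0 if psi is None else -np.radians((psi-cur+180)%360-180)
    print("t",o["clock"],"pos",np.round(o["ee_pos"],4),"psi",round(cur,2),"shift mm",(d*1000).round(1),"yaw",round(yaw,4))
    print("tilt",np.round(R[:,2],4),"F",np.round(o["contact_force"],2),"w",round(o["width"],4),"g",round(o["gripper_force"],1),"q6",round(o["q"][5],2))
E
python3 -c "
from h import *
go((.56,.0257,.19),74.6)"
```

```text
t 0.3 pos [0.1765 0.5207 0.2051] psi 71.27 shift mm [-522.1 -345.7   15.3] yaw -0.058
tilt [-3.e-04 -6.e-04 -1.e+00] F [-0.44 -0.43  0.4 ] w 0.0938 g 0.0 q6 -0.1
```

```bash
python3 -m pendant '[0,-0.05,-0.033,0,-0.01, 0,-0.08,-0.053,0,-0.02, 0,-0.11,-0.073,0,-0.03, 0,-0.14,-0.093,0,-0.04, 0,-0.17,-0.113,0,-0.05, 0,-0.2,-0.133,0,-0.058, 0,-0.23,-0.153,0,-0.058, 0,-0.26,-0.173,0,-0.058, 0,-0.29,-0.193,0,-0.058, 0,-0.32,-0.212,0,-0.058]'
python3 -c "
from h import *
go((.56,.0257,.19),74.6)"
```

```text
clock: 1.13
ee_pos: [0.4123, 0.2157, 0.2057]
eef_rot: [0.134, 0.991, 0.0, 0.0]
contact_force: [0.3, 1.0, -0.4]
width: 0.0943
gripper_force: 0.0
t 1.1333 pos [0.4123 0.2157 0.2057] psi 74.59 shift mm [-192.9 -144.    15.8] yaw -0.0001
tilt [ 7.e-04  4.e-04 -1.e+00] F [ 0.28  1.03 -0.37] w 0.0943 g 0.0 q6 -0.94
```

```bash
python3 -m pendant '[0,-0.03,-0.022,0,0, 0,-0.06,-0.044,0,0, 0,-0.09,-0.066,0,0, 0,-0.12,-0.088,0,0, 0,-0.15,-0.11,0.005,0, 0,-0.175,-0.13,0.01,0, 0,-0.189,-0.14,0.016,0, 0,-0.189,-0.14,0.016,0, 0,-0.189,-0.14,0.016,0]'
python3 - <<'E'
from h import *
go((.580,.0257,.19),74.6)
w=ctrl.get_image("wrist");cv2.imwrite("pics/w1.png",w["color"]);print(-K(w)[3].T@K(w)[4])
for X in [(.58,.0257,.0935),(.58,.0257,.0615),(.5095,.0455,.1)]: print(proj(w,X))
E
```

```text
clock: 1.88
ee_pos: [0.5561, 0.0323, 0.1884]
eef_rot: [0.135, 0.991, 0.0, -0.001]
contact_force: [-0.6, 0.1, -0.2]
width: 0.0937
gripper_force: 0.0
t 1.8833 pos [0.5561 0.0323 0.1884] psi 74.54 shift mm [-24.8  -0.   -1.6] yaw -0.0011
tilt [-0.0026  0.0011 -1.    ] F [-0.57  0.08 -0.17] w 0.0937 g 0.0 q6 -1.35
[0.48981223 0.05047788 0.36771747]
[281.73894496 242.4808426 ]
[281.71008696 231.3772893 ]
[282.04920477 155.33580447]
```

View pics/w1.png

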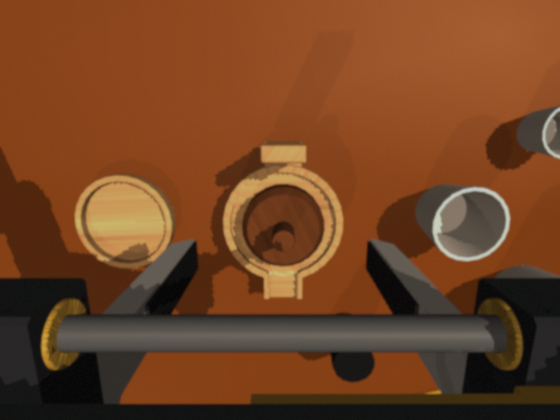

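The wrist view shows the knob top at about (284,235), cap body centre (283.5,224.5), dish rim centre (283,225), handle top (283.5,153), holder (125,221) and pot rim (471,224). I'll turn these into points.

Run:
```python
from h import *
w=ctrl.get_image("wrist");print(K(w)[0])
for n,u,z in [('cap',(283.5,224.5),.0615),('capL',(244,225),.0615),('capR',(323,225),.0615),('knob',(284,233),.0935),('dish',(283,225),.037),('hand',(283.5,153),.1),('lip',(282.5,297),.035),('holder',(125,221),.016),('pot',(471,224),.062)]: print(n,ray(w,u,z).round(4))
im=w["color"][130:310,210:360]; cv2.imwrite("pics/w1c.png",cv2.resize(im,None,fx=3.3,fy=3.3,interpolation=cv2.INTER_CUBIC))
```

```text
342.14578902498414
cap [0.5743 0.0298 0.0615]
capL [ 0.5649 -0.0058  0.0615]
capR [0.5846 0.0652 0.0615]
knob [0.5727 0.0305 0.0935]
dish [0.5814 0.0275 0.037 ]
hand [0.5081 0.0478 0.1   ]
lip [0.6589 0.0057 0.035 ]
holder [ 0.5381 -0.1353  0.016 ]
pot [0.6201 0.1982 0.062 ]
```

View pics/w1c.png

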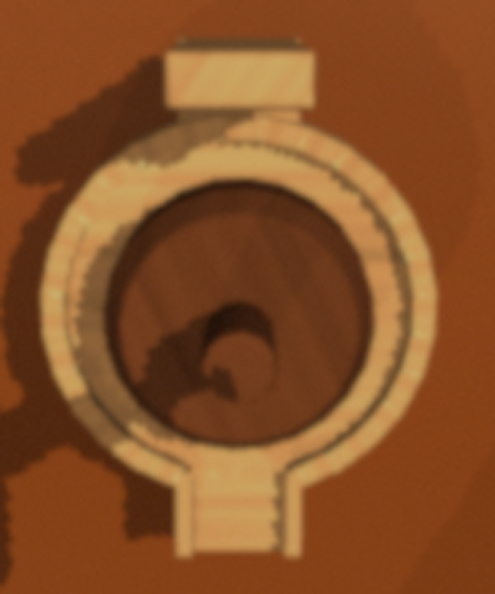

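The knob top is at about (282.4,240.5), which matches the prediction within 2 mm, so the knob is at about (0.579,0.0265). I'm descending on it.

```bash
python3 -m pendant '[0,-0.012,0,0,0, 0,-0.0235,0.001,0.005,0, 0,-0.0235,0.001,0.02,0, 0,-0.0235,0.001,0.04,0, 0,-0.0235,0.001,0.06,0, 0,-0.0235,0.001,0.08,0, 0,-0.0235,0.001,0.1,0, 0,-0.0235,0.001,0.112,0, 0,-0.0235,0.001,0.112,0, 0,-0.0235,0.001,0.112,0]'
python3 - <<'E'
from h import *
go((.579,.0265,.0645),74.6)
E
```

```text
clock: 2.82
ee_pos: [0.5791, 0.028, 0.0777]
eef_rot: [0.133, 0.991, 0.0, -0.0]
contact_force: [0.4, -0.0, 1.0]
width: 0.094
gripper_force: 0.0
t 2.8167 pos [0.5791 0.028  0.0777] psi 74.68 shift mm [-0.3 -1.5 13.2] yaw 0.0015
tilt [-4.e-04  3.e-04 -1.e+00] F [ 0.4 -0.   1. ] w 0.094 g 0.0 q6 -1.35
```

```bash
python3 -m pendant '[0,0,-0.0015,0.006,0, 0,0,-0.0015,0.0125,0, 0,0,-0.0015,0.0125,0, 80,0,-0.0015,0.0125,0, 140,0,-0.0015,0.0125,0, 190,0,-0.0015,0.0125,0, 230,0,-0.0015,0.0125,0, 255,0,-0.0015,0.0125,0, 255,0,-0.0015,0.0125,0, 255,0,-0.0015,0.0125,0]'
python3 -m pendant '[255,0,0,0,0,255,0,0,0,0,255,0,0,0,0,255,0,0,0,0,255,0,0,0,0]'
```

```text
clock: 3.65
ee_pos: [0.5792, 0.0255, 0.0651]
eef_rot: [0.134, 0.991, 0.0, 0.0]
contact_force: [0.4, -0.1, 0.1]
width: 0.0511
gripper_force: 0.0
clock: 4.07
ee_pos: [0.5792, 0.0256, 0.065]
eef_rot: [0.134, 0.991, 0.0, 0.0]
contact_force: [0.5, 0.1, 0.1]
width: 0.0192
gripper_force: 30.0
```

```bash
python3 -m pendant '[255,0,0,-0.002,0,255,0,0,-0.006,0,255,0,0,-0.012,0,255,0,0,-0.022,0,255,0,0,-0.035,0,255,0,0,-0.05,0,255,0,0,-0.07,0,255,0,0,-0.09,0,255,0,0,-0.105,0,255,0,0,-0.105,0]'
python3 - <<'E'
from h import *
go((.541,-.138,.17),74.6)
a=ctrl.get_image("top"); s=ctrl.get_image("scene")
c=np.hstack([cv2.resize(i[y:y+90,x:x+65],None,fx=6,fy=6,interpolation=cv2.INTER_CUBIC) for i,x,y in ((a["color"],250,170),(s["color"],265,160))])
cv2.imwrite("pics/l1.png",c)
E
```

```text
clock: 4.9
ee_pos: [0.5816, 0.0254, 0.1757]
eef_rot: [0.134, 0.991, 0.0, 0.005]
contact_force: [0.5, -0.6, -0.5]
width: 0.0191
gripper_force: 30.0
t 4.9 pos [0.5816 0.0254 0.1757] psi 74.6 shift mm [  -4.2 -168.3    5.4] yaw 0.0
tilt [ 9.5e-03 -4.0e-04 -1.0e+00] F [ 0.53 -0.55 -0.5 ] w 0.0191 g 30.0 q6 -1.36
```

View pics/l1.png

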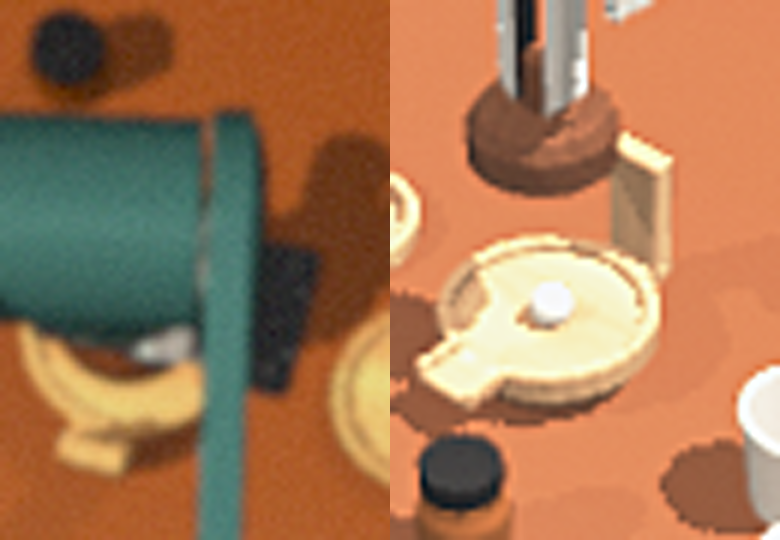

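The cap is in the fingers, held upright, and the white ball is centred in the dish at about (550,305) in the crop. I'm carrying the cap to the holder.

```bash
python3 -m pendant '[255,0,-0.008,0,0,255,-0.001,-0.025,0,0,255,-0.002,-0.05,0,0,255,-0.003,-0.08,0,0,255,-0.004,-0.11,0,0,255,-0.005,-0.135,0,0,255,-0.005,-0.155,0,0,255,-0.005,-0.168,0,0,255,-0.005,-0.169,0,0,255,-0.005,-0.169,0,0]'
python3 - <<'E'
from h import *
w=ctrl.get_image("wrist")
go((.5415,-.1385,.0405),74.6)
cv2.imwrite("pics/w2.png",w["color"])
print(proj(w,(.5415,-.1385,.016)))
E
```

```text
clock: 5.83
ee_pos: [0.5385, -0.1389, 0.169]
eef_rot: [0.135, 0.991, 0.001, -0.001]
contact_force: [0.9, 0.4, -0.5]
width: 0.0195
gripper_force: 30.0
t 5.8833 pos [ 0.5388 -0.1382  0.1692] psi 74.59 shift mm [ -2.8   0.3 128.7] yaw -0.0002
tilt [-0.001   0.0013 -1.    ] F [-0.02 -0.3  -0.87] w 0.0193 g 30.0 q6 -1.66
[282.85284278 202.31998699]
```

View pics/w2.png

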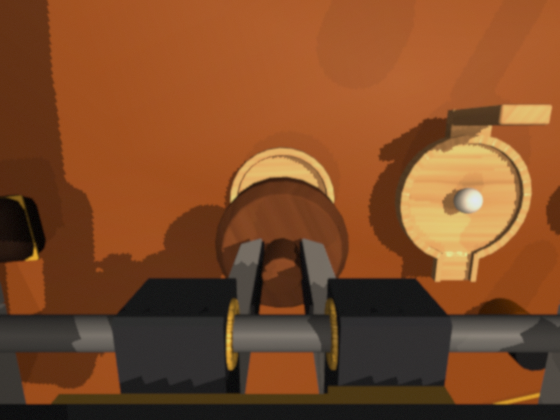

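The holder's left and right edges are at u=231 and 334, so its centre is u=282.5 against 282.9 predicted. Its near edge is at v=148; I'll check that.

Run:
```python
from h import *
w=ctrl.get_image("wrist")
print(proj(w,(.5415-.0501,-.1385+.0138,.016)))
# cap: sideways extent / back edge at top z = tip-0.0035
z=.169-.0035; print(ray(w,(217,243),z-.0),ray(w,(347,243),z), proj(w,(.5388,-.1382,z)))
go((.5415,-.1385,.0405),74.6)
```

```text
[282.00405292 148.96778031]
[ 0.52331834 -0.17181658  0.1655    ] [ 0.54284422 -0.10127225  0.1655    ] [281.88160619 252.96646437]
t 5.9333 pos [ 0.5391 -0.1378  0.1695] psi 74.65 shift mm [-2.60e+00 -1.00e-01  1.29e+02] yaw 0.0008
tilt [-6.0e-04  1.1e-03 -1.0e+00] F [-0.45 -0.79 -1.03] w 0.0198 g 30.0 q6 -1.66
```

```bash
python3 -m pendant '[255,-0.0025,0,0.008,0,255,-0.0025,0,0.025,0,255,-0.0025,0,0.045,0,255,-0.0025,0,0.065,0,255,-0.0025,0,0.085,0,255,-0.0025,0,0.1,0,255,-0.0025,0,0.11,0,255,-0.0025,0,0.115,0,255,-0.0025,0,0.118,0,255,-0.0025,0,0.118,0]'
python3 - <<'E'
from h import *
go((.5415,-.1385,.0395),74.6)
E
```

```text
clock: 6.77
ee_pos: [0.5417, -0.139, 0.0518]
eef_rot: [0.134, 0.991, 0.0, -0.0]
contact_force: [0.4, -0.0, -0.1]
width: 0.0195
gripper_force: 30.0
t 6.7667 pos [ 0.5417 -0.139   0.0518] psi 74.64 shift mm [ 0.3  0.5 12.3] yaw 0.0006
tilt [-0.e+00  2.e-04 -1.e+00] F [ 0.39 -0.03 -0.05] w 0.0195 g 30.0 q6 -1.66
```

```bash
python3 -m pendant '[255,0,0.0005,0.002,0,255,0,0.0005,0.004,0,255,0,0.0005,0.006,0,255,0,0.0005,0.008,0,255,0,0.0005,0.0095,0,255,0,0.0005,0.0105,0,255,0,0.0005,0.0115,0,255,0,0.0005,0.0115,0]'
```

```text
clock: 7.43
ee_pos: [0.5415, -0.1389, 0.0402]
eef_rot: [0.134, 0.991, 0.0, -0.0]
contact_force: [0.7, 0.8, -0.3]
width: 0.0196
gripper_force: 30.0
```

```bash
python3 -m pendant '[255,0,0,0.0005,0,255,0,0,0.001,0,255,0,0,0.0015,0,255,0,0,0.0015,0]'
```

```text
clock: 7.77
ee_pos: [0.5417, -0.139, 0.0395]
eef_rot: [0.134, 0.991, -0.0, 0.0]
contact_force: [0.0, 0.2, 2.3]
width: 0.0193
gripper_force: 30.0
```

Contact is felt (2.3 N upwards) at the expected height, so I'm releasing and rising.

```bash
python3 -m pendant '[200,0,0,0,0,100,0,0,0,0,0,0,0,0,0,0,0,0,0,0,0,0,0,0,0,0,0,0,0,0,0,0,0,0,0,0,0,0,0,0]'
python3 -m pendant '[0,0,0,-0.005,0,0,0,0,-0.02,0,0,0,0,-0.04,0,0,0,0,-0.065,0,0,0,0,-0.09,0,0,0,0,-0.115,0,0,0,0,-0.13,0,0,0,0,-0.13,0,0,0,0,-0.13,0]'
python3 - <<'E'
from h import *
go((.5085,.0465,.17),-15.4)
go((.5085,.0465,.17),164.6)
w=ctrl.get_image("wrist");s=ctrl.get_image("scene")
c=np.hstack([w["color"],cv2.resize(s["color"][165:235,230:270],(240,420),interpolation=cv2.INTER_CUBIC)])
cv2.imwrite("pics/w3.png",c)
E
```

```text
clock: 8.43
ee_pos: [0.5416, -0.1389, 0.0389]
eef_rot: [0.134, 0.991, 0.0, 0.0]
contact_force: [0.0, 0.7, -0.1]
width: 0.0636
gripper_force: 0.0
clock: 9.18
ee_pos: [0.5422, -0.1391, 0.17]
eef_rot: [0.134, 0.991, -0.0, 0.001]
contact_force: [-0.9, -0.0, 0.1]
width: 0.0939
gripper_force: 0.0
t 9.1833 pos [ 0.5422 -0.1391  0.17  ] psi 74.6 shift mm [ 81.7 170.   -0.2] yaw 1.5708
tilt [ 2.4e-03 -8.0e-04 -1.0e+00] F [-0.9  -0.    0.13] w 0.0939 g 0.0 q6 -1.65
t 9.1833 pos [ 0.5422 -0.1391  0.17  ] psi 74.6 shift mm [ 81.7 170.   -0.2] yaw -1.5708
tilt [ 2.4e-03 -8.0e-04 -1.0e+00] F [-0.9  -0.    0.13] w 0.0939 g 0.0 q6 -1.65
```

View pics/w3.png

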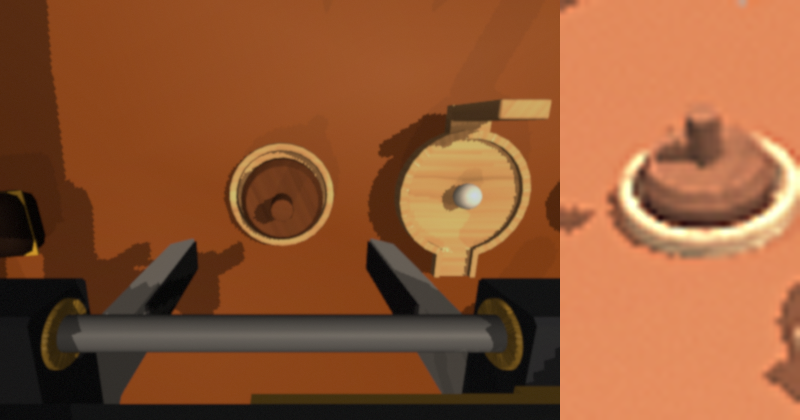

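The cap is home in the holder, with its knob at (282,208) centred in the ring, and the ball is centred in the dish at (467,196). Next I'm turning and going above the handle.

```bash
python3 -m pendant '[0,0.005,0.01,0,0.1,0,0.015,0.03,0,0.22,0,0.026,0.055,0,0.34,0,0.038,0.08,0,0.46,0,0.05,0.105,0,0.58,0,0.062,0.13,0,0.7,0,0.072,0.15,0,0.82,0,0.08,0.165,0,0.94,0,0.0817,0.17,0,1.06,0,0.0817,0.17,0,1.18]'
python3 - <<'E'
from h import *
go((.5085,.0465,.17),-15.4)
E
```

```text
clock: 10.12
ee_pos: [0.5065, 0.0484, 0.1667]
eef_rot: [0.664, 0.748, -0.001, -0.002]
contact_force: [-0.5, -1.1, 0.3]
width: 0.0943
gripper_force: 0.0
t 10.1167 pos [0.5065 0.0484 0.1667] psi 6.8 shift mm [-2.1  1.7 -3.3] yaw 0.3875
tilt [-4.e-03  7.e-04 -1.e+00] F [-0.53 -1.14  0.32] w 0.0943 g 0.0 q6 -0.14
```

```bash
python3 -m pendant '[0,0,0,0,0.1,0,0,0,0,0.2,0,0,0,0,0.3,0,0,0,0,0.3875,0,0,0,0,0.3875,0,0,0,0,0.3875,0,0,0,0,0.3875]'
python3 - <<'E'
from h import *
go((.5085,.0465,.17),-15.4)
w=ctrl.get_image("wrist");cv2.imwrite("pics/w4.png",w["color"])
print(proj(w,(.5085,.0465,.1)),proj(w,(.5805,.0265,.037)))
E
```

```text
clock: 10.7
ee_pos: [0.5074, 0.0466, 0.1678]
eef_rot: [0.794, 0.608, -0.001, -0.001]
contact_force: [-0.2, -0.5, -0.2]
width: 0.0937
gripper_force: 0.0
t 10.7 pos [0.5074 0.0466 0.1678] psi -15.11 shift mm [ 0.1  1.1 -2.2] yaw 0.0051
tilt [-2.1e-03  1.0e-04 -1.0e+00] F [-0.22 -0.49 -0.17] w 0.0937 g 0.0 q6 0.24
[283.79085139 221.58632903] [364.10992254 203.90894111]
```

View pics/w4.png

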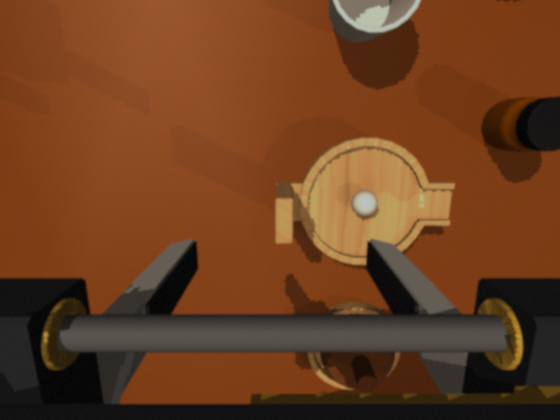

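The handle top is centred at (284,220.5) against (283.8,221.6) predicted, and its edges are square to the fingers. I'm descending.

```bash
python3 -m pendant '[0,0,0.001,0.006,0.005,0,0,0.001,0.02,0.005,0,0,0.001,0.04,0.005,0,0,0.001,0.06,0.005,0,0,0.001,0.08,0.005,0,0,0.001,0.094,0.005,0,0,0.001,0.102,0.005,0,0,0.001,0.105,0.005,0,0,0.001,0.105,0.005,0,0,0.001,0.105,0.005]'
python3 - <<'E'
from h import *
go((.5085,.0465,.061),-15.4)
E
```

```text
clock: 11.58
ee_pos: [0.5096, 0.0464, 0.0647]
eef_rot: [0.796, 0.605, 0.001, 0.0]
contact_force: [-0.4, 0.1, -0.2]
width: 0.0939
gripper_force: 0.0
t 11.5833 pos [0.5096 0.0464 0.0647] psi -15.49 shift mm [-0.2 -1.1  3.7] yaw -0.0016
tilt [ 1.4e-03  1.0e-04 -1.0e+00] F [-0.4   0.11 -0.2 ] w 0.0939 g 0.0 q6 0.25
```

```bash
python3 -m pendant '[60,0,-0.0008,0.0037,0,110,0,-0.0008,0.0037,0,150,0,-0.0008,0.0037,0,175,0,-0.0008,0.0037,0,185,0,-0.0008,0.0037,0,195,0,-0.0008,0.0037,0,200,0,-0.0008,0.0037,0,205,0,-0.0008,0.0037,0,210,0,-0.0008,0.0037,0,215,0,-0.0008,0.0037,0]'
python3 -m pendant '[218,0,0,0,0,221,0,0,0,0,225,0,0,0,0,230,0,0,0,0,240,0,0,0,0,255,0,0,0,0,255,0,0,0,0,255,0,0,0,0]'
python3 - <<'E'
from h import *
go((.5085,.0465,.061),-15.4)
E
```

```text
clock: 12.42
ee_pos: [0.5082, 0.0466, 0.0603]
eef_rot: [0.796, 0.605, 0.0, -0.0]
contact_force: [0.2, -0.3, 0.6]
width: 0.0307
gripper_force: 0.0
clock: 13.08
ee_pos: [0.5083, 0.0466, 0.0603]
eef_rot: [0.796, 0.605, 0.0, 0.0]
contact_force: [1.1, -0.7, -0.7]
width: 0.014
gripper_force: 30.0
t 13.0833 pos [0.5083 0.0466 0.0603] psi -15.5 shift mm [-0.   0.2 -0.7] yaw -0.0017
tilt [ 2.e-04  0.e+00 -1.e+00] F [ 1.14 -0.65 -0.65] w 0.014 g 30.0 q6 0.25
```

```bash
python3 -m pendant '[255,0,0,-0.001,0,255,0,0,-0.003,0,255,0,0,-0.006,0,255,0,0,-0.01,0,255,0,0,-0.014,0,255,0,0,-0.018,0,255,0,0,-0.022,0,255,0,0,-0.026,0,255,0,0,-0.029,0,255,0,0,-0.03,0]'
python3 -m pendant '[255,0,0,-0.001,0,255,0,0,-0.003,0,255,0,0,-0.007,0,255,0,0,-0.012,0,255,0,0,-0.017,0,255,0,0,-0.022,0,255,0,0,-0.027,0,255,0,0,-0.031,0,255,0,0,-0.034,0,255,0,0,-0.035,0]'
python3 -m pendant '[255,0,0,0,0,255,0,0,0,0,255,0,0,0,0,255,0,0,0,0]'
python3 - <<'E'
from h import *
import json
w=ctrl.get_image("wrist");s=ctrl.get_image("scene")
go((.5085,.0465,.125),-15.4)
cv2.imwrite("pics/l4.png",np.hstack([cv2.resize(s["color"][140:240,250:340],(450,500),interpolation=cv2.INTER_CUBIC),cv2.resize(w["color"][120:300,230:480],(347,250))[:250].repeat(2,0)]))
# arc in tool axes of the start pose: rotate about dish axis 75 mm along +tool y
o=ctrl.get_obs();R=Ro.from_quat(o["eef_rot"]).as_matrix()
pot=np.array([.6215,.1958]);st=np.array([.5805,.0265])
g=np.array(o["ee_pos"][:2]);c=g+.075*np.array([np.cos(np.radians(-15.4)),np.sin(np.radians(-15.4))])
v=pot-c;tgt=np.degrees(np.arctan2(v[1],v[0]));print("dish axis",c.round(4),"target psi",tgt,"turn",tgt+15.4)
E
```

```text
clock: 13.92
ee_pos: [0.5086, 0.0466, 0.0912]
eef_rot: [0.796, 0.605, 0.001, 0.0]
contact_force: [-0.9, -0.2, -1.4]
width: 0.0138
gripper_force: 30.0
clock: 14.75
ee_pos: [0.5086, 0.0466, 0.1261]
eef_rot: [0.796, 0.605, 0.001, 0.0]
contact_force: [-0.4, 0.4, -2.4]
width: 0.0138
gripper_force: 30.0
clock: 15.08
ee_pos: [0.5079, 0.0466, 0.1249]
eef_rot: [0.796, 0.605, -0.0, -0.0]
contact_force: [-0.2, 0.2, -1.0]
width: 0.0138
gripper_force: 30.0
t 15.1833 pos [0.508  0.0466 0.125 ] psi -15.5 shift mm [-0.   0.5 -0. ] yaw -0.0017
tilt [-5.e-04  1.e-04 -1.e+00] F [ 0.34  0.06 -2.52] w 0.0138 g 30.0 q6 0.25
dish axis [0.5803 0.0267] target psi 76.31465359349046 turn 91.71465359349047
```

View pics/l4.png

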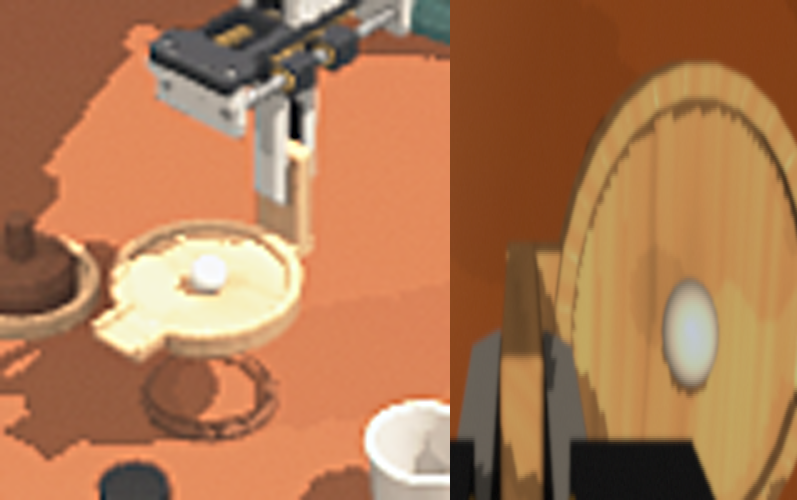

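The dish is level and lifted clear of the stand, with the ball in its centre. That was one view over my allowance of 10, so from here I'll work from numbers only. Now the quarter turn about the dish axis, along an arc of 75 mm radius.

```bash
python3 -m pendant '[255,-0.0007,0,0,-0.01,255,-0.0022,0,0,-0.03,255,-0.0045,0.0001,0,-0.06,255,-0.0075,0.0004,0,-0.1,255,-0.0105,0.0007,0,-0.14,255,-0.0134,0.0012,0,-0.18,255,-0.0164,0.0018,0,-0.22,255,-0.0193,0.0025,0,-0.26,255,-0.0222,0.0033,0,-0.3,255,-0.025,0.0043,0,-0.34]'
python3 -c "
from h import *
go((.508,.0466,.125),76.3)"
```

```text
clock: 16.02
ee_pos: [0.5056, 0.0211, 0.1253]
eef_rot: [0.681, 0.732, -0.0, 0.0]
contact_force: [-0.5, -0.1, -1.6]
width: 0.014
gripper_force: 30.0
t 16.0167 pos [0.5056 0.0211 0.1253] psi 4.15 shift mm [25.3  4.3  0.3] yaw -1.2593
tilt [ 0.e+00 -1.e-04 -1.e+00] F [-0.46 -0.11 -1.61] w 0.014 g 30.0 q6 -0.14
```

```bash
python3 -m pendant '[255,-0.003,0.0001,0,-0.04,255,-0.006,0.0002,0,-0.08,255,-0.009,0.0005,0,-0.12,255,-0.0119,0.001,0,-0.16,255,-0.0149,0.0015,0,-0.2,255,-0.0178,0.0021,0,-0.24,255,-0.0207,0.0029,0,-0.28,255,-0.0236,0.0038,0,-0.32,255,-0.0264,0.0048,0,-0.36,255,-0.0292,0.0059,0,-0.4]'
python3 -m pendant '[255,-0.003,0.0001,0,-0.04,255,-0.006,0.0002,0,-0.08,255,-0.009,0.0005,0,-0.12,255,-0.0119,0.001,0,-0.16,255,-0.0149,0.0015,0,-0.2,255,-0.0178,0.0021,0,-0.24,255,-0.0207,0.0029,0,-0.28,255,-0.0236,0.0038,0,-0.32,255,-0.0264,0.0048,0,-0.36,255,-0.0292,0.0059,0,-0.4]'
python3 -m pendant '[255,-0.003,0.0001,0,-0.04,255,-0.006,0.0002,0,-0.08,255,-0.009,0.0005,0,-0.12,255,-0.0119,0.001,0,-0.16,255,-0.0149,0.0015,0,-0.2,255,-0.0178,0.0021,0,-0.24,255,-0.0207,0.0029,0,-0.28,255,-0.0236,0.0038,0,-0.32,255,-0.0264,0.0048,0,-0.36,255,-0.0292,0.0059,0,-0.4]'
python3 -c "
from h import *
go((.5626,-.0462,.125),76.3)"
```

```text
clock: 16.85
ee_pos: [0.5136, -0.0077, 0.1253]
eef_rot: [0.522, 0.853, -0.0, 0.0]
contact_force: [-0.8, -0.0, -1.0]
width: 0.0134
gripper_force: 30.0
clock: 17.68
ee_pos: [0.5321, -0.0311, 0.1253]
eef_rot: [0.342, 0.94, -0.0, 0.0]
contact_force: [-0.1, 0.9, -1.7]
width: 0.0139
gripper_force: 30.0
clock: 18.52
ee_pos: [0.5583, -0.0454, 0.1252]
eef_rot: [0.149, 0.989, -0.0, 0.0]
contact_force: [-0.5, -0.2, -1.1]
width: 0.0142
gripper_force: 30.0
t 18.5167 pos [ 0.5583 -0.0454  0.1252] psi 72.9 shift mm [-4.3  0.5  0.2] yaw -0.0593
tilt [ 1.e-04 -3.e-04 -1.e+00] F [-0.47 -0.15 -1.09] w 0.0142 g 30.0 q6 -1.45
```

```bash
python3 -m pendant '[255,-0.0015,0,0,-0.02,255,-0.0028,0.0001,0,-0.038,255,-0.0038,0.0001,0,-0.05,255,-0.0043,0.0002,0,-0.058,255,-0.0043,0.0002,0,-0.058,255,-0.0043,0.0002,0,-0.058,255,-0.0043,0.0002,0,-0.058,255,-0.0043,0.0002,0,-0.058,255,-0.0043,0.0002,0,-0.058,255,-0.0043,0.0002,0,-0.058]'
python3 -m pendant '[255,0,0,0,0,255,0,0,0,0,255,0,0,0,0,255,0,0,0,0,255,0,0,0,0,255,0,0,0,0,255,0,0,0,0,255,0,0,0,0]'
python3 - <<'E'
from h import *
go((.5626,-.0462,.125),76.3)
o=ctrl.get_obs(); ps=np.radians(76.3)
c=np.r_[o["ee_pos"][:2]+.075*np.array([np.cos(ps),np.sin(ps)]),o["ee_pos"][2]+.019-.06]  # z of underside
print('dish axis/underside',c.round(4))
for n in ("wrist","scene"):
    w=ctrl.get_image(n); p=proj(w,(c[0],c[1],c[2]+.018)); print(n,'ball pred',p)
    hsv=cv2.cvtColor(w["color"],cv2.COLOR_BGR2HSV)
    m=((hsv[...,1]<75)&(hsv[...,2]>130)).astype(np.uint8)
    k=np.zeros_like(m);r=35 if n=="wrist" else 18;x,y=p.astype(int);k[y-r:y+r,x-r:x+r]=1
    _,l,s,ce=cv2.connectedComponentsWithStats(m*k)
    for i in range(1,len(s)):
        if s[i,4]>15:print(' white',s[i],ce[i].round(1),'->',ray(w,ce[i],c[2]+.018).round(4))
    # dish pale blob in scene: lip tip test
    lip=c+np.r_[.08*np.cos(ps),.08*np.sin(ps),.01]; q=proj(w,lip);print(' lip tip px',q.round(1),[w["color"][tuple(np.clip(proj(w,c+np.r_[d*np.cos(ps),d*np.sin(ps),.01]).astype(int)[::-1],0,[419,559]))].tolist() for d in(.05,.075,.09)])
    # level test: rim points left/right, front
    kk=proj(w,(.5415,-.1385,.068));print(' cap knob top px',kk.round(1))
E
```

```text
clock: 19.35
ee_pos: [0.5623, -0.0461, 0.1253]
eef_rot: [0.121, 0.993, 0.0, 0.0]
contact_force: [0.6, -0.3, -2.3]
width: 0.0143
gripper_force: 30.0
clock: 20.02
ee_pos: [0.5623, -0.0461, 0.1253]
eef_rot: [0.121, 0.993, 0.0, 0.0]
contact_force: [-0.3, 0.8, -0.7]
width: 0.0138
gripper_force: 30.0
t 20.0167 pos [ 0.5623 -0.0461  0.1253] psi 76.06 shift mm [-0.3  0.   0.3] yaw -0.0042
tilt [ 1.e-04  0.e+00 -1.e+00] F [-0.31  0.79 -0.67] w 0.0138 g 30.0 q6 -1.51
dish axis/underside [0.5801 0.0267 0.0843]
wrist ball pred [402.49407331 241.4361608 ]
 white [388 221  35  37 995] [405.1 239.8] -> [0.5794 0.0285 0.1023]
 lip tip px [522.5 236.8] [[94, 162, 211], [90, 156, 210], [13, 40, 84]]
 cap knob top px [150.4 229.3]
scene ball pred [291.16827154 194.66311475]
 white [273 176   7   7  35] [275.5 178.2] -> [ 0.5234 -0.0616  0.1023]
 white [273 185  36  24 566] [290.4 196.5] -> [0.5897 0.0288 0.1023]
 white [292 184  17  16  31] [303.3 189.1] -> [0.537  0.0483 0.1023]
 lip tip px [310.7 206.9] [[208, 245, 247], [207, 247, 248], [87, 131, 220]]
 cap knob top px [253.7 183.3]
```

The ball is within 2 mm of the dish axis, the lip points along the pot's line, and the dish is level, held and still. I'm handing in.

```bash
python3 -c "
from bench import ctrl
print(ctrl.close_job())"
```

```text
the job is handed in; nothing more can be done
None
```

I handed the job in at about 20 s: the cap is released in the holder, and the dish is held still about 65 mm above the stand, lip towards the middle pot, ball within about 2 mm of its centre by the wrist camera; no verdict came back, levelness was last seen before the turn, and I viewed 11 pictures, one over the limit of 10.

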